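Load a battery cell into the cell-test fixture

ROBOT

A 6-joint arm with a two-finger parallel gripper is mounted at the origin on the work surface. World frame = base frame: x ahead of the robot, y to its left, z up, the work surface at z = 0. Lengths are in mm, angles in rad, forces in N, time in s.
With the tool pointing down it reaches from about 275 to 750 mm from the base axis. Payload 10.2 kg.
Tool frame: the origin (TCP) lies on the front face of the gripper's body, between the roots of the fingers; the fingertips stand 73 mm ahead of it and the grasp point (between the pads) lies 54 mm ahead of it; z points along the fingers, y is the direction in which the jaws open and shut (so a half turn about z gives the same grasp; the last joint's range is limited). The gripper opens to 85 mm and grips with 20 to 120 N. Pads are 22 mm wide; open, the fingers measure 114 mm over their backs; the gripper's body (76 mm by 85 mm) begins 54 mm behind the grasp point. The pads swing forward as they close: fully open they stand 13 mm farther back than shut.
Start: joints at [-1.332, 0.313, 1.498, -0, 1.331, -0.223], TCP at [233.908, -470.02, 303.894] pointing down, gripper open.
Joint ranges: [-2.94, 2.94], [-0.97, 2.17], [0.19, 2.56], [-1.23, 4.37], [0.02, 3.11], [-2.88, 2.88]. Speed limits (rad/s): [2.39, 2.39, 3.01, 3.14, 3.14, 3.14].

INTERFACE

Orientations are given as a unit quaternion [w, x, y, z].
In Python, from rig import ctrl gives the robot as it stands.
- The arm moves only by the tool move_arm, never from a script. Its argument "series" is a list of rows, each a list of 3 entries, a list of its own where there are three numbers: the shift along the tool's x, y, z in mm, then the turn about the tool's z in degrees, then the opening, from 0 (shut) to 1 (fully open). In form: [[[tx, ty, tz], yaw, grip], ...]. A call has 1 to 10 rows; each row is the pose to reach, as a shift and turn from the pose commanded when the call began, along the tool's axes at that moment; what a row does not reach only later rows make up. A row lasts 1/8 s, in which the tool goes at most 62.5 mm and 10.7 degrees, less where a joint would pass 70% of its speed; a pose out of reach is approached as far as the arm can. A call with a gripper value outside its range is refused whole. The fingers move at their own pace and stop on an object; "force" is the grip in N (left out, the last holds). Time passes only in rows, so rows that repeat a pose let the fingers close. It gives the time, the measured TCP pose, the force and the opening at its end, in the units of the state.
- ctrl.sense(): the state, without advancing time (a new reading comes with each control period).
- ctrl.capture(name): name is "scene" or "top" or "wrist"; returns (picture, depth): 400x640x3 uint8, red, green, blue; 400x640 float32, mm along the optical axis (not along the pixel's ray), 0 where there is no reading.
- ctrl.camera_model(name): a dict with "fov_y" (degrees; the focal length in pixels is half the picture's height over the tangent of half this angle, whatever the lens; pixels are square), "cx", "cy" (the principal point, pixels), "dist_coeffs" ([k1, k2, p1, p2, k3] as OpenCV has them; the pictures are not rectified), "rvec" (rotation vector, rad) and "tvec" (3), from world to camera coordinates, as OpenCV has them. Camera axes: x right, y down, z forward; pixel columns grow to the right and rows downward; lengths in mm; the calibration is good to about 2 mm. A picture is of the moment at which its call begins: read the wrist's pose just before it. camera_model takes no time and is no camera call; for the wrist camera it gives the pose at the moment of the call.
- ctrl.finish_job(): hands the job in, once; it reports no verdict.
The state is a dict: "time_s": time; "joints": joint angles; "dq": joint speeds; "tau": joint torques, N m; "eef_pos": TCP position; "ee_rot": TCP orientation; "force": force on the tool from outside, world axes, zero at the start; "wrist_torque": the same for the moment, N m; "grip_width": opening from 0.0 (shut) to 1.0 (fully open).
Only numpy, scipy, OpenCV 4.12 (cv2) and the standard library are available. Lean on these libraries where they do the work, as an engineer would, in place of code of your own. Each camera call takes 0.05 s, during which the arm holds its last target.

TASK

Load the green battery cell into the test fixture: take it from the rack, lay it in the V-groove with its button end towards the fixed contact but short of it, and push it along the groove with the fingers until the button is fully home on the contact's brass screw; keep it pressed there for a moment with about 6 N, and never ram it (15 N dents the button). Only then slide the sprung contact up behind the cell until its plunger is pressed about half-way in, so that the cell stays clamped between the two contacts, and let go. Leave the other things on the bench alone.

Things in the scene. Friction and masses are not known exactly. Their poses are not given: they have to be found in the camera images.
- fixture: Cell-test fixture, fixed: grey plate 340 x 96 x 10 mm, origin at the centre of its underside, x along the white V-groove (two 45 degree faces) towards the fixed contact, z up. Groove from x = -5 to 106 mm; a cell in it has its axis at y = 0, z = 26 mm. Groove walls are 27 mm across, tops at z = 21.5. Guide rods at y = +-36, tops at z = 18.5. Rear bracket x = -167 to -153, top at z = 24 mm.
- fixed_contact: Fixed contact's block: black, 28 x 44 mm, top at z = 46 mm of the fixture, two red sockets on top. Origin on the groove axis in the block's face that looks down the groove (x = 122 mm of the fixture; axes as the fixture's). The end stop is the rigid brass screw, head 14 mm in diameter, that stands 4 to 20 mm out of this face on the groove axis: it is set by hand, and its setting is not measured.
- carriage (a joint): Travel of the sliding contact's carriage towards the fixed contact, 0 (rearmost) to 0.122 m. It slides with about 8 N of drag and stays where it is left. At 0 the free plunger's tip is at x = -60 mm of the fixture; the joint reads 0 to 0.014 at the start.
- carriage_back (a point): Middle of the sliding carriage's upright flat back face, 44 mm above the fixture's underside, over the groove's centre line. The face is 36 mm wide, 23 to 73 mm above the underside; its upper part is a dark grey thumb tab 14 mm thick along the groove, from 49 mm up. Pushing it towards the fixed contact (fixture +x) moves the carriage, which is 34 mm long, its foot 90 mm wide.
- plunger: The brass spring plunger (10 mm diameter head) that stands 14 mm out of the carriage's front face. Origin at the centre of its tip, on the groove axis; x towards the fixed contact. It is pressed in by up to 6 mm against a spring of 1.2 N/mm that starts at 0.6 N (about 4 N half-way), then it is against its hard end.
- cell_center (a point): Centre of the green cell: cylinder 18.4 mm in diameter, 67 mm long with its 2 mm button (8 mm diameter), 47 g; x runs along the cell to the button end, which has a white band. It starts in one of the rack's three notches, its axis 24 mm above the rack's underside, and may be rolled about its axis.
- cell_plus (a point): Face of the green cell's button, on its axis, 33.5 mm from the centre.
- cell_minus (a point): Middle of the green cell's flat end, 33.5 mm from the centre.
- cell: The same green cell (body origin at its centre).
- cell_rack: Blue-grey rack, fixed, 82 x 178 mm, base 6 mm thick, origin at the centre of its underside, z up. Cells lie along its x axis (buttons to +x) in notches at y = -56, 0, +56 mm, on two 10 mm thick ribs at x = +-27 mm whose tops are 19.5 mm above the underside; between the ribs 44 mm are free for the fingers down to the base.
- grey_cell_center (a point): Centre of the grey cell in the rack, same size; not to be disturbed.
- orange_cell_center (a point): Centre of the orange cell in the rack, same size; not to be disturbed.
- battery_pack: Flat black laptop battery pack, 85 x 235 x 7.5 mm, origin under its centre; bystander.
- fan: Flat blower fan, 66 x 70 x 9 mm, origin under its centre; bystander.
- memory_module: Green memory module, 30 x 68 x 3.5 mm; bystander.
- pry_tool: Blue plastic pry tool, 122 x 16 x 6 mm; bystander.
- screwdriver: Grey screwdriver, 160 mm long, 26 mm thick; bystander.

How it is judged (in metres and radians):
On the way, in this order (a step that is already met when the one before it is completed fails the run):
1. the green cell lies in the V-groove, button end towards the fixed contact (y of cell_center in the frame of fixture between -0.003 and 0.003 m and z of cell_center in the frame of fixture between 0.023 and 0.029 m and angle between the x axis of cell and the x axis of fixture, either way round below 0.06 rad and x of cell_minus in the frame of fixture below 0.055 m and x of cell_plus in the frame of fixture above 0.03 m), for 0.2 s.
2. the cell, pushed with the fingers and not by the sprung contact, bears on the fixed contact with 3 N or more for 0.3 s, lying in the groove (contact force between cell and fixed_contact above 3 N and contact force between cell and plunger below 0.3 N and contact force between cell and the fingers above 1 N and x of cell_plus in the frame of fixture above 0.098 m and y of cell_center in the frame of fixture between -0.003 and 0.003 m and z of cell_center in the frame of fixture between 0.023 and 0.029 m and angle between the x axis of cell and the x axis of fixture, either way round below 0.06 rad), for 0.3 s.
At the end, for the whole second after the job is handed in: The green cell lies in the V-groove (axis within 3 mm and 0.06 rad), its button bearing on the fixed contact's screw with 1.2 to 7 N, the plunger pressing on its flat end with 1.8 to 6.6 N (pressed in by about 1 to 5 of its 6 mm), everything at rest and let go (contact force between cell and fixed_contact between 1.2 and 7 N and contact force between cell and plunger between 1.8 and 6.6 N and x of cell_plus in the frame of fixture above 0.098 m and y of cell_center in the frame of fixture between -0.003 and 0.003 m and z of cell_center in the frame of fixture between 0.023 and 0.029 m and angle between the x axis of cell and the x axis of fixture, either way round below 0.06 rad and linear speed of cell below 0.01 m/s); the robot touches nothing.
It fails at once if the cell is rammed: more than 15 N between cell and fixed contact (contact force between cell and fixed_contact above 15 N).
It fails at once if another cell in the rack or a thing lying on the bench is moved by more than 30 mm (distance of any of grey_cell_center, orange_cell_center, battery_pack, fan, memory_module, pry_tool, screwdriver from where it was at the start of the episode above 0.03 m).
It also fails if it takes over 66 s, if anything falls off the work surface, if the arm or the gripper's body presses on something with over 40 N, if the wrist force passes 120 N, or if a joint passes its speed limit or range.

## Working session

There is one attempt and no reset: what is moved stays moved. The work goes in short steps, Python scripts to look and compute and a tool call to move; the robot and the scene stay as the last step left them, time stands still between calls to the robot, and variables do not carry over. Pictures are saved under pics/ and viewed, and the job is handed in when it is done.

Besides the shell and the picture viewer there is one more tool, called after "Emit:" as name(argument=value, ...) on one line, values as JSON. move_arm: Moves the arm, as the interface text tells. Its arguments: {"type":"object","properties":{"series":{"type":"array","items":{"type":"array"}},"force":{"type":"number"}},"required":["series"]}

```bash
ls; mkdir -p pics
cat > h.py <<'E'
from rig import ctrl
import numpy as np, cv2
from scipy.spatial.transform import Rotation as R
def cam(name):
    m=ctrl.camera_model(name); f=200/np.tan(np.radians(m["fov_y"])/2)
    K=np.array([[f,0,m["cx"]],[0,f,m["cy"]],[0,0,1.]]); 
    return K,np.array(m["dist_coeffs"],float),np.array(m["rvec"],float).ravel(),np.array(m["tvec"],float).ravel()
def ray(c,uv):
    K,d,r,t=c; p=cv2.undistortPoints(np.array(uv,float).reshape(-1,1,2),K,d).reshape(-1,2)
    Rm=cv2.Rodrigues(r)[0]; return -Rm.T@t, (Rm.T@np.c_[p,np.ones(len(p))].T).T
def onz(c,uv,z):
    o,D=ray(c,uv); z=np.asarray(z,float); return o+D*((z-o[2])/D[:,2])[:,None]
def proj(c,P):
    K,d,r,t=c; return cv2.projectPoints(np.array(P,float).reshape(-1,1,3),r,t,K,d)[0].reshape(-1,2)
def dep(c,uv,depth):
    o,D=ray(c,uv); uv=np.array(uv).reshape(-1,2)
    return np.array([o+D[i]*depth[int(round(v)),int(round(u))] for i,(u,v) in enumerate(uv)])
def save(n,img): cv2.imwrite("pics/"+n,img[...,::-1])
E
python3 - <<'E'
from h import *
print(ctrl.sense())
for n in("scene","top","wrist"):
    c=cam(n); p,d=ctrl.capture(n); save(n+"0.png",p); np.savez(n+"0.npz",p=p,d=d,K=c[0],D=c[1],r=c[2],t=c[3]); print(n,c)
E
```

```text
pics
{'time_s': 0.0, 'joints': array([-1.33240387e+00,  3.13466928e-01,  1.49846369e+00, -2.89403788e-05,
        1.33102943e+00, -2.23405764e-01]), 'dq': array([ 1.10196344e-03, -7.03391174e-04, -2.39235985e-05, -1.15146871e-03,
       -2.80476137e-04,  1.63092548e-04]), 'tau': array([ 1.19086108e-03, -4.12260246e+01, -2.59743404e+01, -9.20732350e-05,
        4.16219162e-03, -3.96527611e-06]), 'eef_pos': array([ 233.85683714, -469.83921053,  303.31634294]), 'ee_rot': array([-6.83573422e-04,  9.73460009e-01,  2.28856164e-01, -1.91766350e-05]), 'force': array([-0.65939751, -0.53145997, -0.10825927]), 'wrist_torque': array([ 0.00316154,  0.0056065 , -0.00503852]), 'grip_width': 0.9979443035271258}
scene (array([[469.80175365,   0.        , 320.04183518],
       [  0.        , 469.80175365, 202.53047669],
       [  0.        ,   0.        ,   1.        ]]), array([-0.06833507,  0.        ,  0.        ,  0.        ,  0.        ]), array([ 1.21813769,  2.15673519, -1.0642502 ]), array([ 250.94974563, -215.38061606, 1815.88513868]))
top (array([[402.4062048 ,   0.        , 325.99927685],
       [  0.        , 402.4062048 , 198.78553319],
       [  0.        ,   0.        ,   1.        ]]), array([-0.00504004,  0.        ,  0.        ,  0.        ,  0.        ]), array([ 2.03029185, -2.20524998,  0.22472613]), array([ 46.1100671 , 520.5083975 , 956.42540028]))
wrist (array([[318.14994959,   0.        , 314.80000337],
       [  0.        , 318.14994959, 199.09019989],
       [  0.        ,   0.        ,   1.        ]]), array([-0.01925529,  0.        ,  0.        ,  0.        ,  0.        ]), array([-2.47095172,  1.53090531,  0.20806527]), array([-524.30156094,  -35.84359141,  378.58821592]))
```

View pics/scene0.png

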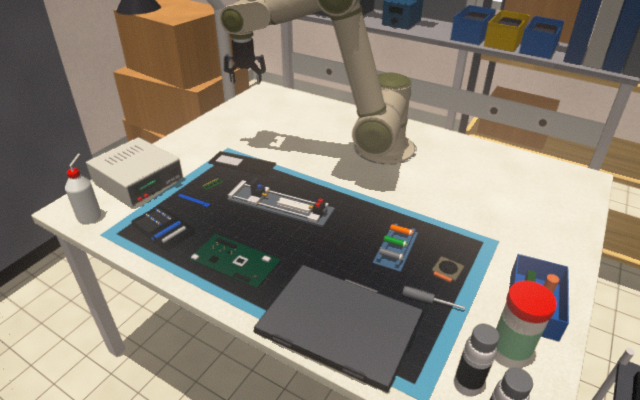

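View pics/top0.png

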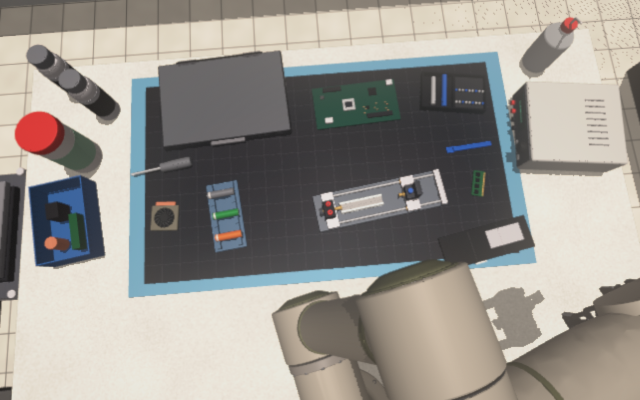

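View pics/wrist0.png

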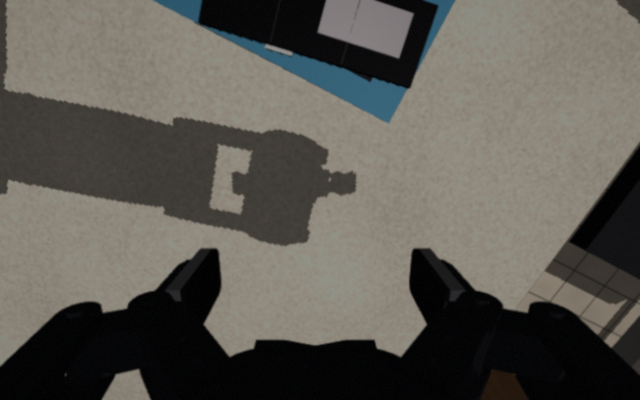

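The scene and top views both show the rack, at top-view pixel (226,215), and the fixture, at about (380,200). The green cell is in the middle notch. I'll enlarge both.

Run:
```python
from h import *
p=np.load("top0.npz")["p"]
a=p[165:240,305:455]; save("a.png",cv2.resize(a,None,fx=5.3,fy=5.3,interpolation=cv2.INTER_CUBIC))
a=p[170:260,195:260]; save("b.png",cv2.resize(a,None,fx=6.5,fy=6.5,interpolation=cv2.INTER_CUBIC))
c=cam("top")
print(onz(c,[[320,190],[226,215],[210,185],[242,245]],[0,20,6,6]))
```

```text
[[558.30304619  15.96237021   0.        ]
 [507.9791221  262.0088909   20.        ]
 [594.40705088 304.85259526   6.        ]
 [429.1796739  226.97034907   6.        ]]
```

View pics/a.png

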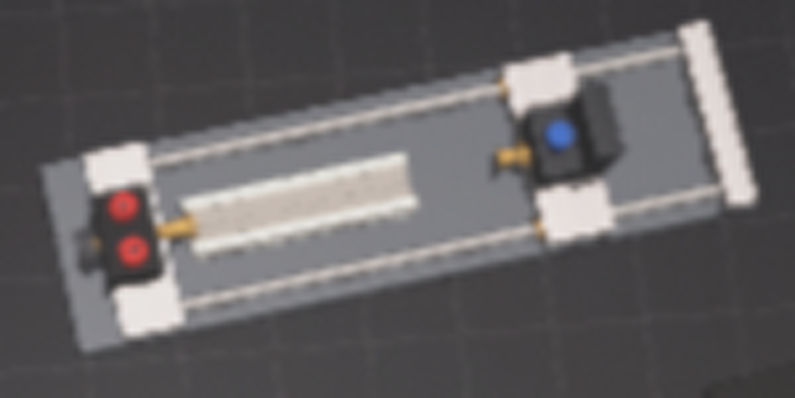

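View pics/b.png

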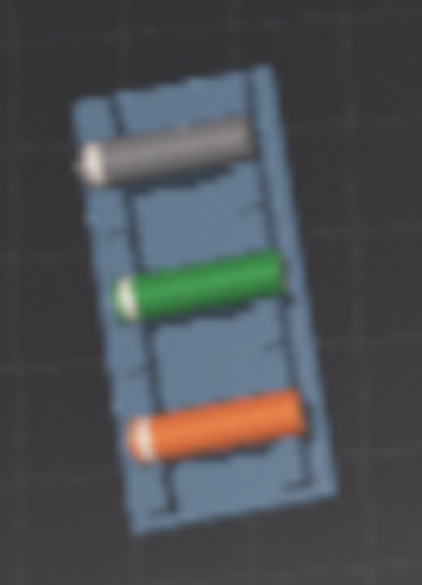

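```bash
cat >> h.py <<'E'
from scipy.optimize import least_squares
def fit(c,mp,uv,x0):
    mp=np.array(mp,float);uv=np.array(uv,float)
    def tf(x,P): 
        q=P.copy(); cs,s=np.cos(x[2]),np.sin(x[2]); q[:,0]=x[0]+cs*P[:,0]-s*P[:,1]; q[:,1]=x[1]+s*P[:,0]+cs*P[:,1]; return q
    s=least_squares(lambda x:(proj(c,tf(x,mp))-uv).ravel(),x0,x_scale=[10,10,.1],loss="soft_l1")
    return s.x,(proj(c,tf(s.x,mp))-uv).round(2)
E
python3 - <<'E'
from h import *
c=cam("top")
uv=np.array([[42,165],[83,350],[407,153],[415,207],[183,203],[200,252],[707,22],[757,198]])/5.3+[305,165]
mp=[[170,-48,10],[170,48,10],[-5,-13.5,21.5],[-5,13.5,21.5],[106,-13.5,21.5],[106,13.5,21.5],[-167,-48,24],[-167,48,24]]
print(fit(c,mp,uv,[500,-50,1.5]))
uv=np.array([[72,103],[135,535],[270,66],[337,492]])/6.5+[195,170]
mp=[[41,-89,6],[41,89,6],[-41,-89,6],[-41,89,6]]
print(fit(c,mp,uv,[500,260,1.5]))
# cell ends: button-side band & minus axis
uv=np.array([[115,302],[283,272]])/6.5+[195,170]
print(onz(c,uv,[24,24]))
E
```

```text
(array([ 516.13722483, -138.80052902,    1.70218658]), array([[-0.1 , -0.11],
       [-0.14,  0.65],
       [-0.34, -0.06],
       [ 0.65, -0.25],
       [ 0.17, -0.58],
       [-0.73,  0.26],
       [-0.01, -0.9 ],
       [ 0.5 ,  1.01]]))
(array([509.33145173, 264.71478383,   1.6858724 ]), array([[-0.16, -0.02],
       [-0.25, -0.04],
       [ 0.06, -0.23],
       [ 0.36,  0.27]]))
[[506.26131298 295.12137458  24.        ]
 [512.7911879  228.75548774  24.        ]]
```

```bash
cat >> h.py <<'E'
def q2R(q): return R.from_quat([q[1],q[2],q[3],q[0]]).as_matrix()
def shift(target,yang=None,ref=None):
    """tool-frame shift to world target TCP; yang=desired world angle of tool y"""
    s=ctrl.sense(); M=q2R(s["ee_rot"]); d=M.T@(np.array(target)-s["eef_pos"])
    out=[d.round(2)]
    if yang is not None:
        a=np.arctan2(M[1,1],M[0,1]); dw=(yang-a+np.pi)%(2*np.pi)-np.pi; out.append("yaw %.2f"%(-np.degrees(dw)))
    print("t %.2f pos"%s["time_s"],s["eef_pos"].round(2),"F",s["force"].round(2),"g %.3f"%s["grip_width"],"tilt",M[:2,2].round(4),"shift",*out)
E
python3 - <<'E'
from h import *
s=ctrl.sense(); M=q2R(s["ee_rot"]); K,d,r,t=cam("wrist"); Rm=cv2.Rodrigues(r)[0]
print("cam in tool",M.T@(-Rm.T@t-s["eef_pos"])); print("axes in tool\n",(M.T@Rm.T).round(3)); print(M.round(3))
shift([480,-110,300],1.702-np.pi/2)
E
```

```text
cam in tool [ 65.56924303  -0.19931871 -70.56724815]
axes in tool
 [[-0.    -0.964 -0.265]
 [ 1.    -0.    -0.   ]
 [-0.    -0.265  0.964]]
[[ 0.895  0.446 -0.   ]
 [ 0.446 -0.895  0.001]
 [ 0.    -0.001 -1.   ]]
t 0.15 pos [ 233.88 -469.9   303.46] F [-0.46  0.06 -0.71] g 1.003 tilt [-0.0002  0.0009] shift [ 380.69 -212.54    3.74] yaw -71.06
```

Emit:
move_arm(series=[[[50,-25,4],-9,1],[[100,-50,8],-18,1],[[155,-75,12],-27,1],[[205,-101,16],-36,1],[[257,-127,20],-45,1],[[308,-152,25],-54,1],[[360,-178,30],-63,1],[[411,-203,33],-71,1],[[411,-203,33],-71,1],[[411,-203,33],-71,1]])

```text
time_s: 1.4
eef_pos: [511.2, -105.4, 270.7]
ee_rot: [-0.0, 0.66, 0.751, -0.0]
force: [-0.8, -0.7, -0.5]
grip_width: 0.999
```

Run:
```python
from h import *
shift([511,-105,270],1.702-np.pi/2)
c=cam("wrist"); p,d=ctrl.capture("wrist"); save("w1.png",p); np.savez("w1.npz",p=p,d=d)
import pickle; pickle.dump(c,open("w1.c","wb"))
shift([509,230,270],1.686-np.pi/2)
```

```text
t 1.40 pos [ 511.17 -105.39  270.67] F [-0.78 -0.7  -0.55] g 0.999 tilt [-0.0006 -0.    ] shift [ 0.41 -0.12  0.67] yaw -0.09
t 1.45 pos [ 511.01 -105.87  270.85] F [-0.26 -0.56  0.11] g 0.997 tilt [-0.0003 -0.0001] shift [333.36  41.09   0.81] yaw 0.77
```

View pics/w1.png

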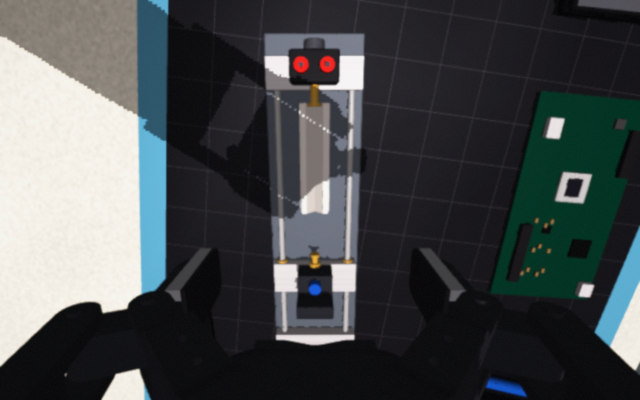

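Run:
```python
from h import *
p=np.load("w1.npz")["p"]
for n,(y0,y1) in {"c1":(28,128),"c2":(195,345)}.items():
    a=p[y0:y1,255:375]; a=np.clip(a*1.6,0,255).astype(np.uint8); k=6 if n=="c1" else 4; save(n+".png",cv2.resize(a,None,fx=k,fy=k,interpolation=cv2.INTER_CUBIC))
```

```text
(no output)
```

View pics/c1.png

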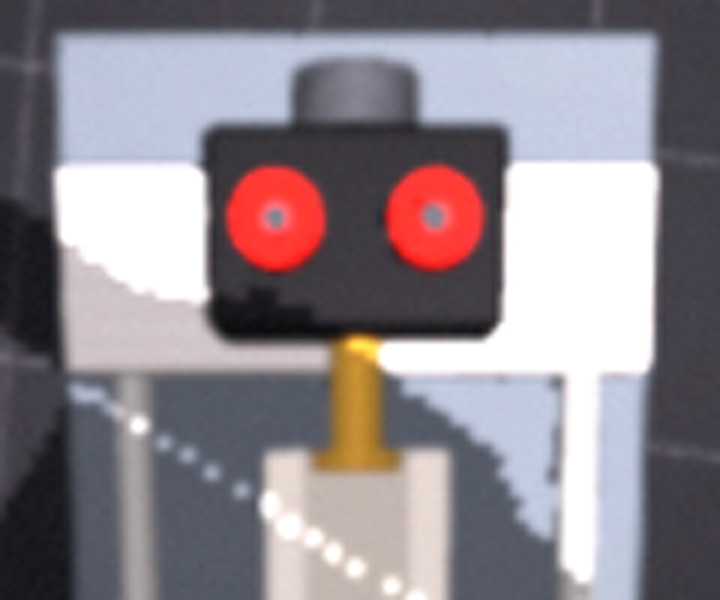

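View pics/c2.png

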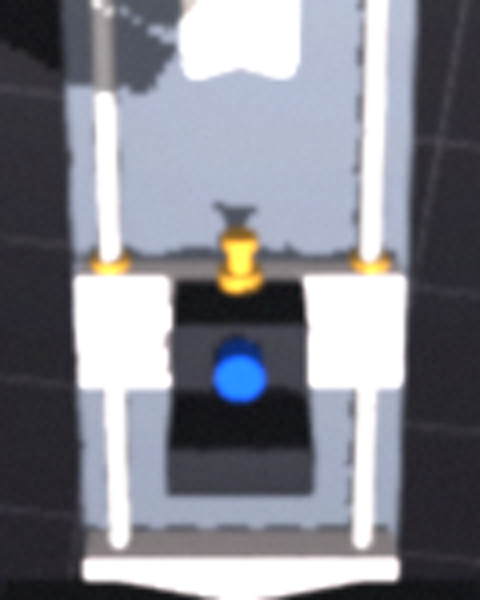

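Emit:
move_arm(series=[[[56,7,0],0,1],[[112,14,0],0,1],[[168,21,0],0,1],[[224,28,0],0,1],[[280,35,0],0,1],[[333,41,20],0.8,1],[[333,41,30],0.8,1],[[333,41,30],0.8,1]])

```text
time_s: 2.45
eef_pos: [508.9, 229.0, 240.4]
ee_rot: [-0.0, 0.665, 0.746, -0.001]
force: [-0.2, -0.3, 0.3]
grip_width: 0.996
```

Run:
```python
from h import *
import pickle
c=cam("wrist"); p,d=ctrl.capture("wrist"); save("w2.png",p); np.savez("w2.npz",p=p,d=d)
pickle.dump(c,open("w2.c","wb")); a=p[60:330,210:420]
save("w2c.png",cv2.resize(a,None,fx=2.2,fy=2.2,interpolation=cv2.INTER_CUBIC))
shift([509,265,120],1.686-np.pi/2)
```

```text
t 2.50 pos [509.24 228.79 241.14] F [-0.48 -0.45  0.81] g 1.000 tilt [-0.     -0.0002] shift [ 36.03   3.88 121.13] yaw -0.07
```

View pics/w2c.png

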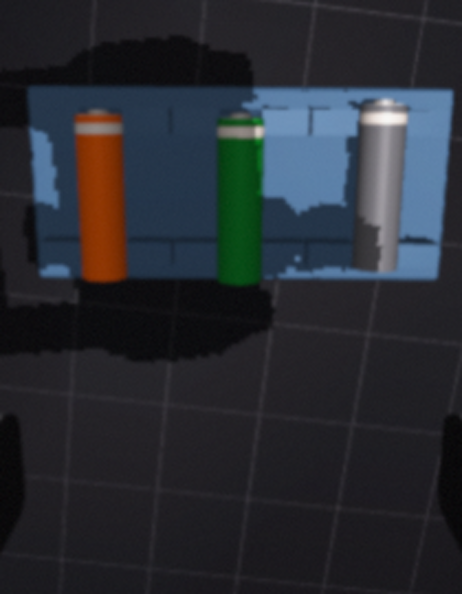

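Run:
```python
from h import *
import pickle
c=pickle.load(open("w1.c","rb"))
A=lambda L:np.array(L)/6.+[255,28]
B=lambda L:np.array(L)/4.+[255,195]
uv=np.r_[A([[55,35],[658,37],[265,450],[450,450],[203,125],[508,125]]),B([[180,75],[299,75]])]-[.4,.4]
mp=[[170,48,10],[170,-48,10],[106,13.5,21.5],[106,-13.5,21.5],[150,22,46],[150,-22,46],[-5,13.5,21.5],[-5,-13.5,21.5]]
x,r=fit(c,mp,uv,[516,-139,1.70]); print(x,r.tolist())
def tof(P): P=np.atleast_2d(P); d=P[:,:2]-x[:2]; cs,s=np.cos(x[2]),np.sin(x[2]); return np.c_[d@[cs,s],d@[-s,cs],P[:,2]]
print("screw face",tof(onz(c,A([[358,470]])-.4,33)),"plunger",tof(onz(c,B([[238,230]])-.4,28)), "tab back",tof(onz(c,B([[240,445],[240,493]])-.4,[73,49])))
# cells
c=pickle.load(open("w2.c","rb"))
W=lambda L:np.array(L)/2.2+[210,60]-.3
uv=W([[27,87],[453,90],[38,280],[440,280]])
mp=[[41,89,6],[41,-89,6],[-41,89,6],[-41,-89,6]]
x2,r=fit(c,mp,uv,[509,265,1.686]); print(x2,r.tolist())
print(onz(c,W([[240,112],[218,200],[262,200],[239,283],[240,125]]),[24,24,24,24,33]))
```

```text
[ 512.67979568 -136.59712803    1.69960374] [[-0.32, -0.17], [0.33, -0.48], [1.24, 0.4], [-1.59, 0.41], [-0.25, 0.33], [0.38, 0.35], [1.65, -0.62], [-2.51, -0.61]]
screw face [[103.0936365   -0.27101404  33.        ]] plunger [[-47.16553752  -0.06395687  28.        ]] tab back [[ -82.84375473   -0.64281692   73.        ]
 [-113.70891519   -0.62669472   49.        ]]
[506.44883706 265.13311523   1.68136518] [[-0.04, 0.34], [0.09, -0.29], [0.96, -0.42], [-1.13, 0.24]]
[[502.81223507 296.27976509  24.        ]
 [497.94984232 260.80418641  24.        ]
 [515.79660057 262.85290646  24.        ]
 [510.5347964  227.18574224  24.        ]
 [503.28102814 291.44825771  33.        ]]
```

Emit:
move_arm(series=[[[18,1,20],0,0.45],[[35,1.4,50],0,0.45],[[35.3,1.4,85],0,0.45],[[35.3,1.4,105],0,0.45],[[35.3,1.4,105],0,0.45]], force=40)

```text
time_s: 3.12
eef_pos: [505.4, 265.5, 134.1]
ee_rot: [-0.001, 0.665, 0.747, -0.001]
force: [0.4, 0.6, -0.2]
grip_width: 0.452
```

Run:
```python
from h import *
import pickle
c=cam("wrist"); p,d=ctrl.capture("wrist"); save("w3.png",p); np.savez("w3.npz",p=p,d=d)
pickle.dump(c,open("w3.c","wb"))
shift([506.6,264,93],1.684-np.pi/2)
```

```text
t 3.17 pos [506.06 265.62 135.47] F [0.29 0.24 1.79] g 0.454 tilt [-0.0009 -0.0002] shift [-1.67  0.39 42.47] yaw 0.14
```

View pics/w3.png

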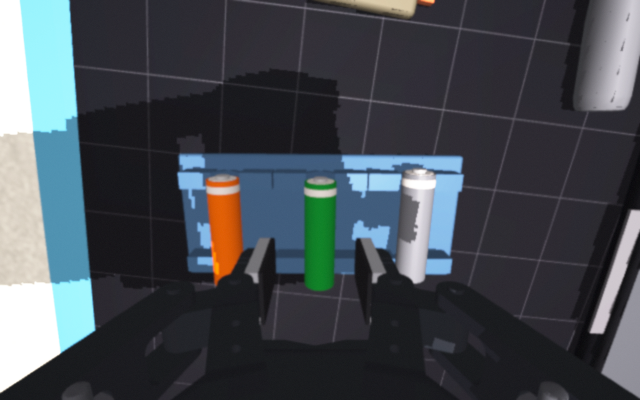

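Run:
```python
from h import *
import pickle
c=pickle.load(open("w3.c","rb"))
z=np.load("w3.npz");p=z["p"];d=z["d"]
a=p[160:310,230:380]; save("w3c.png",cv2.resize(a,None,fx=5,fy=5,interpolation=cv2.INTER_CUBIC))
print(onz(c,[[304.5,195],[336,195],[305,280],[335,280]],24))
print(onz(c,[[320,240]],24), d[240,320],d[200,320],dep(c,[[320,240],[320,200]],d))
s=ctrl.sense();M=q2R(s["ee_rot"]);K,_,r,t=c;Rm=cv2.Rodrigues(r)[0]
print("cam in tool",M.T@(-Rm.T@t-s["eef_pos"]));print((M.T@Rm.T).round(4),s["eef_pos"])
for q in ([[0,21,62],[0,-21,62],[0,0,70]]): print(proj(c,s["eef_pos"]+M@np.array(q)))
```

```text
[[495.231174   283.95153252  24.        ]
 [513.58917083 286.08740964  24.        ]
 [501.45751315 228.57488704  24.        ]
 [520.35212656 230.78711737  24.        ]]
[[507.6498648  256.79764444  24.        ]] 180.75916 175.54483 [[506.86510787 261.99491105  36.51835231]
 [504.10016237 285.14656159  35.49023953]]
cam in tool [ 66.82297869  -2.08675156 -69.10826544]
[[-6.000e-04 -9.639e-01 -2.661e-01]
 [ 1.000e+00 -0.000e+00 -2.200e-03]
 [ 2.100e-03 -2.661e-01  9.639e-01]] [506.05516671 265.6213381  135.47172341]
[[366.39970366 264.18890381]]
[[273.81848445 264.16322694]]
[[319.86781196 256.45103809]]
```

View pics/w3c.png

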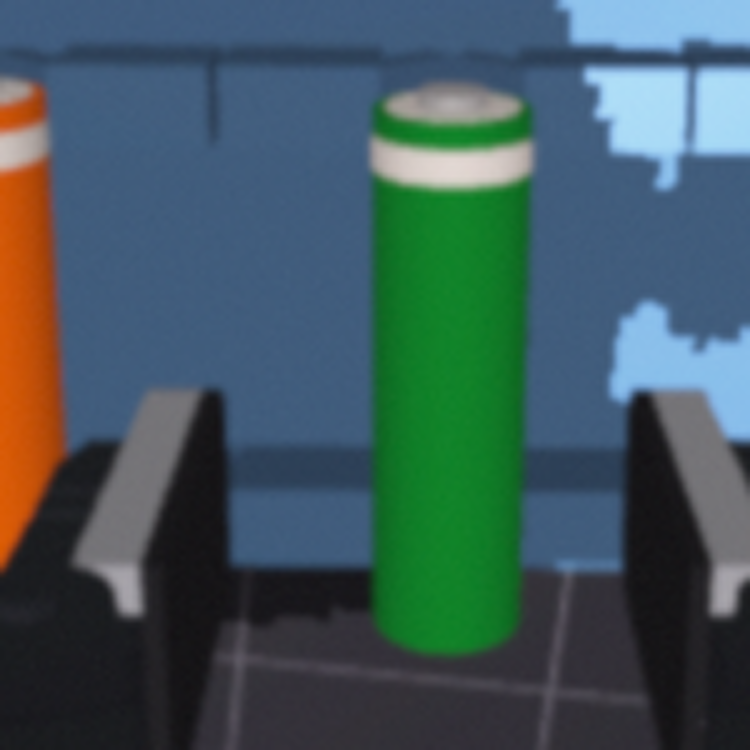

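Run:
```python
from h import *
for i in range(4):
    s=ctrl.sense();M=q2R(s["ee_rot"]);c=cam("wrist");K,_,r,t=c;Rm=cv2.Rodrigues(r)[0]
    print(s["eef_pos"].round(2),(-Rm.T@t).round(2),"cam in tool",(M.T@(-Rm.T@t-s["eef_pos"])).round(2), np.degrees(R.from_matrix(M.T@Rm.T).as_rotvec()).round(2))
    if i<3: ctrl.capture("wrist")
```

```text
[506.06 265.62 135.47] [496.76 331.86 206.01] cam in tool [ 66.86  -1.65 -70.54] [-12.11 -12.08  89.44]
[506.4 265.7 136.3] [496.99 331.9  206.87] cam in tool [ 66.86  -1.64 -70.55] [-12.11 -12.08  89.44]
[506.54 265.7  136.71] [497.07 331.91 207.29] cam in tool [ 66.88  -1.64 -70.56] [-12.11 -12.08  89.44]
[506.55 265.7  136.85] [497.06 331.89 207.43] cam in tool [ 66.87  -1.64 -70.56] [-12.11 -12.08  89.44]
```

Emit:
move_arm(series=[[[-0.9,1.8,20],0,0.45],[[-0.9,1.8,38],0,0.45],[[-0.9,1.8,43],0,0.45],[[-0.9,1.8,43],0,0.45]])

```text
time_s: 3.82
eef_pos: [508.1, 264.9, 93.0]
ee_rot: [-0.0, 0.665, 0.747, -0.0]
force: [-1.1, -0.1, 0.2]
grip_width: 0.451
```

Run:
```python
from h import *
p,d=ctrl.capture("wrist"); p,d=ctrl.capture("wrist"); a=p[130:330,210:430]
save("w4c.png",cv2.resize(a,None,fx=3.5,fy=3,interpolation=cv2.INTER_CUBIC))
shift([508.4,265,93],1.684-np.pi/2)
```

```text
t 3.92 pos [508.29 265.02  93.51] F [-0.13  0.7  -0.05] g 0.447 tilt [0.001  0.0003] shift [-0.03  0.11  0.51] yaw 0.18
```

View pics/w4c.png

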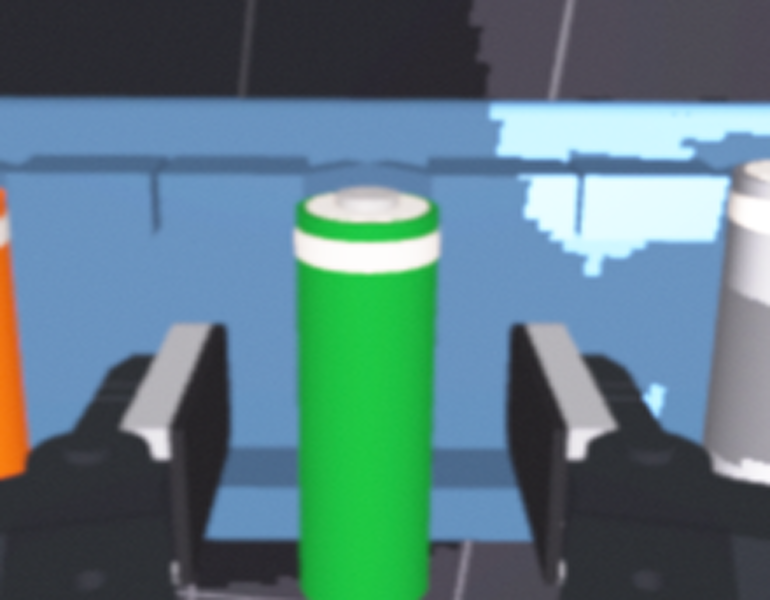

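The cell is centred between the pads (367 against 368 in the crop), so I can close the grip.

Emit:
move_arm(series=[[[0,0,0.5],0,0.3],[[0,0,0.5],0,0.1],[[0,0,0.5],0,0.1],[[0,0,0.5],0,0.1],[[0,0,0.5],0,0.1]], force=40)

```text
time_s: 4.55
eef_pos: [508.0, 264.9, 92.8]
ee_rot: [0.0, 0.665, 0.747, 0.0]
force: [-2.6, -0.4, 6.2]
grip_width: 0.197
```

Run:
```python
from h import *
p,d=ctrl.capture("wrist"); a=p[130:330,210:430]
save("w5c.png",cv2.resize(a,None,fx=3.5,fy=3,interpolation=cv2.INTER_CUBIC))
shift([508.4,265,93],1.684-np.pi/2)
```

```text
t 4.60 pos [508.02 264.96  92.82] F [-2.12 -0.54  5.71] g 0.195 tilt [0.0001 0.0001] shift [ 0.    0.39 -0.18] yaw 0.17
```

View pics/w5c.png

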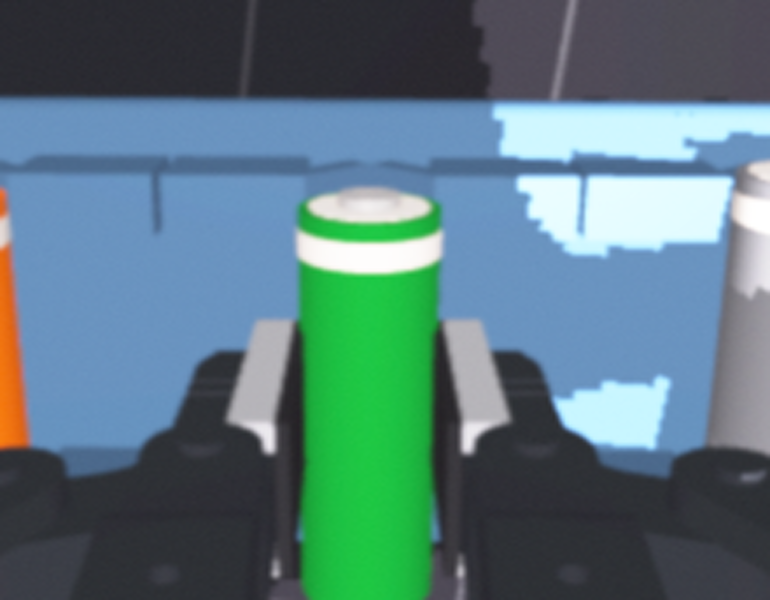

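Emit:
move_arm(series=[[[0,0,-25],0,0.1],[[0,0,-75],0,0.1],[[-50,-6,-75],0,0.1],[[-105,-12,-75],0,0.1],[[-160,-19,-75],-0.4,0.1],[[-215,-25,-75],-0.8,0.1],[[-270,-32,-75],-0.8,0.1],[[-320,-38,-75],-0.8,0.1],[[-345,-40.7,-68],-0.8,0.1],[[-345,-40.7,-58],-0.8,0.1]])

```text
time_s: 5.85
eef_pos: [507.7, -83.9, 150.1]
ee_rot: [0.0, 0.661, 0.751, 0.0]
force: [0.2, 0.1, -1.5]
grip_width: 0.193
```

Emit:
move_arm(series=[[[0,0,0],0,0.1],[[0,0,0],0,0.1]])

```text
time_s: 6.1
eef_pos: [507.7, -81.5, 150.5]
ee_rot: [0.0, 0.659, 0.752, 0.0]
force: [-0.6, 0.1, -0.7]
grip_width: 0.192
```

Run:
```python
from h import *
import pickle
c=cam("wrist"); p,d=ctrl.capture("wrist"); save("w6.png",p); np.savez("w6.npz",p=p,d=d)
pickle.dump(c,open("w6.c","wb")); a=p[90:350,220:410]
save("w6c.png",cv2.resize(a,None,fx=3,fy=2.3,interpolation=cv2.INTER_CUBIC))
shift([507.4,-82.5,150],1.7007-np.pi/2)
# true camera in tool frame
M=q2R(ctrl.sense()["ee_rot"]);Rm=cv2.Rodrigues(c[2])[0];print("cam in tool",M.T@(-Rm.T@c[3]-ctrl.sense()["eef_pos"]))
```

```text
t 6.15 pos [507.75 -81.6  150.63] F [ 0.51  0.25 -1.13] g 0.195 tilt [ 0.0003 -0.    ] shift [-0.85 -0.47  0.63] yaw 0.10
cam in tool [ 66.99604087  -1.67696389 -70.43365786]
```

View pics/w6c.png

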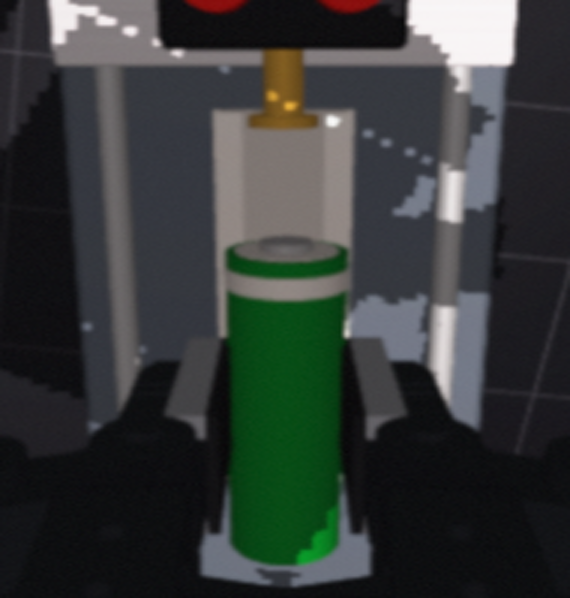

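View pics/w6.png

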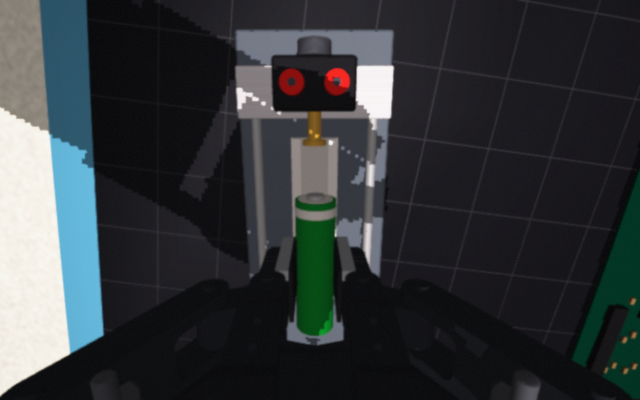

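```bash
cat >> h.py <<'E'
E0=np.array([1.6,.55,0])   # correction of wrist camera translation (world)
FX=np.array([514.4,-136.0,1.7007])
def tof(P,x=FX): P=np.atleast_2d(P); d=P[:,:2]-x[:2]; cs,s=np.cos(x[2]),np.sin(x[2]); return np.c_[d@[cs,s],d@[-s,cs],P[:,2]]
E
python3 - <<'E'
from h import *
import pickle
c=pickle.load(open("w6.c","rb"))
U=lambda L:np.array(L)/[3,2.3]+[220,90]-.3
print("button, minus",tof(onz(c,U([[287,237],[285,562]]),[77.8,90])+E0))
print("screw, groove front L R",tof(onz(c,U([[284,128],[213,112],[354,112],[244,128],[322,128]]),[33,21.5,21.5,21.5,21.5])+E0))
# refit
uv=np.array([[236,30],[392,30]]) 
print(tof(onz(c,uv,[10,10])+E0), tof(onz(c,[[273,110.5],[356,110.5]],[46,46])+E0))
print("TCP",tof(ctrl.sense()["eef_pos"]))
E
```

```text
button, minus [[85.72298524 -0.67415013 77.8       ]
 [18.02499738 -0.43944238 90.        ]]
screw, groove front L R [[102.99294183  -0.15566823  33.        ]
 [106.07849221  14.49692894  21.5       ]
 [106.11248615 -14.5773437   21.5       ]
 [101.81350707   8.14700767  21.5       ]
 [101.83223324  -8.02581735  21.5       ]]
[[169.81168759  47.23213214  10.        ]
 [169.93132237 -46.9501259   10.        ]] [[122.66728965  21.81360587  46.        ]
 [122.72061572 -22.25713026  46.        ]]
TCP [[ 54.80372918  -0.45805806 150.62997566]]
```

Emit:
move_arm(series=[[[0,-0.5,25],0,0.1],[[0,-0.5,45],0,0.1],[[0,-0.5,52],0,0.1],[[0,-0.5,54],0,0.1],[[0,-0.5,54.5],0,0.1],[[0,-0.5,54.5],0,0.1],[[0,-0.5,54.5],0,0.1]])

```text
time_s: 7.02
eef_pos: [507.4, -82.6, 96.5]
ee_rot: [0.001, 0.66, 0.752, 0.0]
force: [0.1, 1.9, 4.7]
grip_width: 0.194
```

Run:
```python
from h import *
shift([507.4,-82.5,94.8],1.7007-np.pi/2); print(tof(ctrl.sense()["eef_pos"]))
p,d=ctrl.capture("wrist"); a=p[90:350,220:410]
save("w7c.png",cv2.resize(a,None,fx=3,fy=2.3,interpolation=cv2.INTER_CUBIC))
p,d=ctrl.capture("scene"); a=p[170:230,220:345]
save("s7c.png",cv2.resize(a,None,fx=6,fy=6,interpolation=cv2.INTER_CUBIC))
```

```text
t 7.03 pos [507.4  -82.6   96.52] F [0.06 1.9  4.68] g 0.194 tilt [ 0.0011 -0.0003] shift [0.1  0.01 1.72] yaw 0.01
[[5.38565560e+01 2.23452718e-02 9.65240943e+01]]
```

View pics/w7c.png

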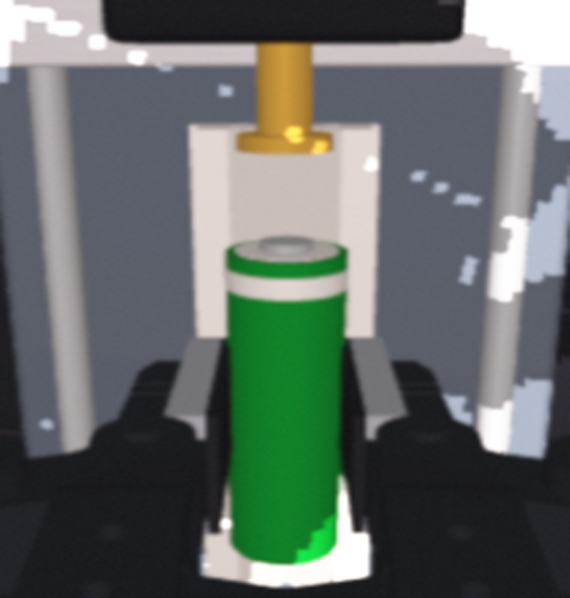

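View pics/s7c.png

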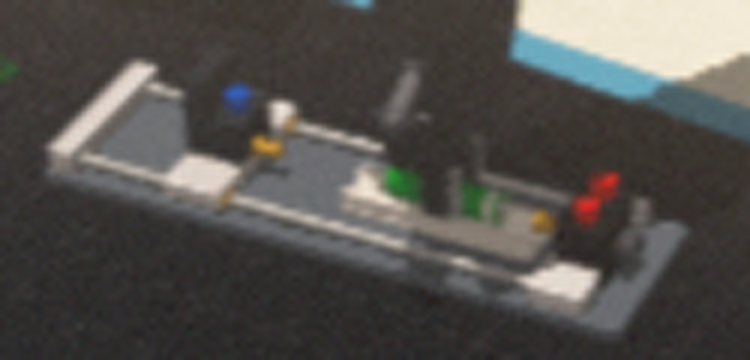

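Emit:
move_arm(series=[[[0,0,0],0,0.3],[[0,0,0],0,0.35],[[0,0,0],0,0.35],[[0,0,0],0,0.35]], force=25)

```text
time_s: 7.62
eef_pos: [507.1, -82.6, 95.8]
ee_rot: [-0.0, 0.66, 0.752, -0.0]
force: [-0.3, 0.3, 0.2]
grip_width: 0.349
```

Run:
```python
from h import *
shift([507.4,-82.5,94.8],1.7007-np.pi/2); print(tof(ctrl.sense()["eef_pos"]))
p,d=ctrl.capture("wrist"); a=p[90:350,220:410]
save("w8c.png",cv2.resize(a,None,fx=3,fy=2.3,interpolation=cv2.INTER_CUBIC))
```

```text
t 7.62 pos [507.07 -82.6   95.82] F [-0.28  0.29  0.25] g 0.349 tilt [-0.0002  0.    ] shift [0.06 0.34 1.02] yaw 0.01
[[53.89606424  0.34959242 95.81541747]]
```

View pics/w8c.png

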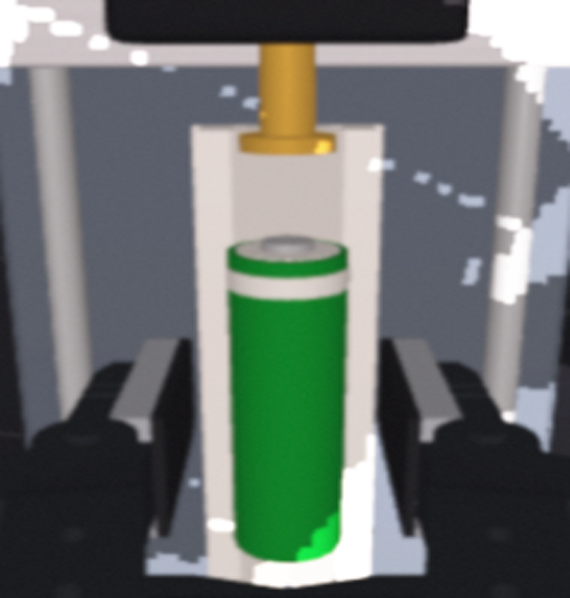

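Emit:
move_arm(series=[[[0,0.4,0],0,0.3],[[0,0.4,0],0,0.1],[[0,0.4,0],0,0.1],[[0,0.4,0],0,0.1],[[0,0.4,0],0,0.1]], force=25)

```text
time_s: 8.3
eef_pos: [507.5, -82.6, 96.4]
ee_rot: [0.0, 0.66, 0.752, -0.0]
force: [-2.9, -0.0, 7.5]
grip_width: 0.199
```

Emit:
move_arm(series=[[[0,0,-0.5],0,0.1],[[2,0,-0.5],0,0.1],[[4,0,-0.5],0,0.1],[[6,0,-0.5],0,0.1],[[8,0,-0.5],0,0.1],[[10,0,-0.5],0,0.1],[[12,0,-0.5],0,0.1],[[13,0,-0.5],0,0.1],[[13.5,0,-0.5],0,0.1],[[13.5,0,-0.5],0,0.1]])

```text
time_s: 9.55
eef_pos: [505.7, -69.2, 96.5]
ee_rot: [0.0, 0.66, 0.752, -0.0]
force: [-2.5, -4.2, 4.8]
grip_width: 0.201
```

Run:
```python
from h import *
shift([507.4,-82.5,94.8],1.7007-np.pi/2); print(tof(ctrl.sense()["eef_pos"]))
c=cam("wrist");p,d=ctrl.capture("wrist"); a=p[90:350,220:410]
save("w9c.png",cv2.resize(a,None,fx=3,fy=2.3,interpolation=cv2.INTER_CUBIC))
import pickle; pickle.dump(c,open("w9.c","wb"))
```

```text
t 9.55 pos [505.75 -69.15  96.47] F [-2.54 -4.18  4.78] g 0.201 tilt [ 0. -0.] shift [-13.45  -0.1    1.67] yaw 0.01
[[ 6.74054214e+01 -8.21287527e-02  9.64672616e+01]]
```

View pics/w9c.png

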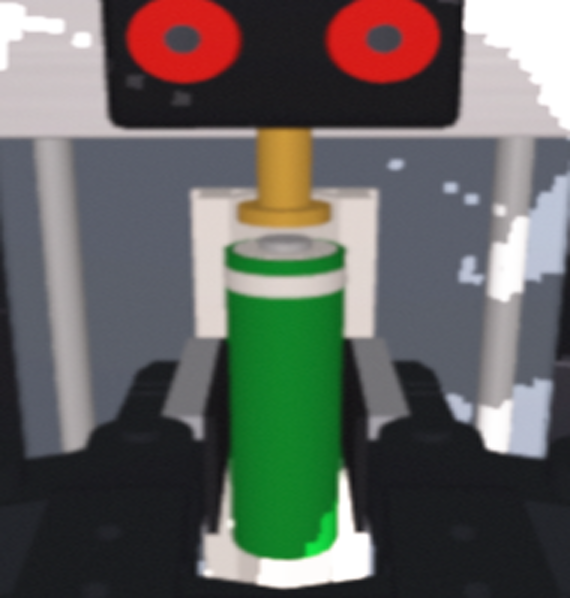

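Emit:
move_arm(series=[[[0.5,0,-0.2],0,0.1],[[1,0,-0.2],0,0.1],[[1.5,0,-0.2],0,0.1],[[2,0,-0.2],0,0.1],[[2.5,0,-0.2],0,0.1],[[2.5,0,-0.2],0,0.1]])

```text
time_s: 10.35
eef_pos: [505.4, -66.5, 96.5]
ee_rot: [-0.0, 0.66, 0.752, 0.0]
force: [-0.7, -1.0, 0.2]
grip_width: 0.196
```

Run:
```python
from h import *
shift([507.4,-82.5,94.8],1.7007-np.pi/2); print(tof(ctrl.sense()["eef_pos"]))
c=cam("wrist");p,d=ctrl.capture("wrist"); a=p[160:230,270:360]
save("w10c.png",cv2.resize(a,None,fx=8,fy=8,interpolation=cv2.INTER_CUBIC))
```

```text
t 10.35 pos [505.36 -66.45  96.48] F [-0.73 -1.    0.21] g 0.196 tilt [-0.0002  0.0004] shift [-16.18  -0.06   1.67] yaw 0.02
[[ 7.01346387e+01 -4.21871626e-02  9.64795584e+01]]
```

View pics/w10c.png

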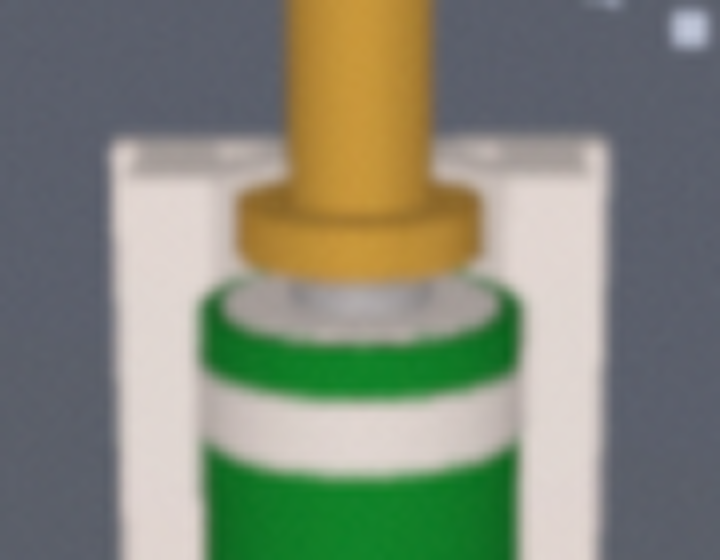

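Emit:
move_arm(series=[[[0.25,0,0],0,0.1],[[0.5,0,0],0,0.1],[[0.75,0,0],0,0.1],[[0.75,0,0],0,0.1]])

```text
time_s: 10.9
eef_pos: [505.3, -65.9, 96.6]
ee_rot: [-0.0, 0.66, 0.752, 0.0]
force: [-1.1, -0.6, -0.5]
grip_width: 0.203
```

Emit:
move_arm(series=[[[0.2,0,0],0,0.1],[[0.4,0,0],0,0.1],[[0.4,0,0],0,0.1]])

```text
time_s: 11.28
eef_pos: [505.3, -65.5, 96.6]
ee_rot: [0.0, 0.66, 0.752, 0.0]
force: [0.4, -0.3, 0.1]
grip_width: 0.202
```

Emit:
move_arm(series=[[[0.2,0,0],0,0.1],[[0.4,0,0],0,0.1],[[0.4,0,0],0,0.1]])

```text
time_s: 11.65
eef_pos: [505.3, -65.3, 96.6]
ee_rot: [0.0, 0.66, 0.752, -0.0]
force: [-0.6, -3.3, -0.2]
grip_width: 0.199
```

Emit:
move_arm(series=[[[0.2,0,0],0,0.1],[[0.4,0,0],0,0.1],[[0.4,0,0],0,0.1]])

```text
time_s: 12.02
eef_pos: [505.3, -65.2, 96.7]
ee_rot: [0.0, 0.66, 0.752, -0.0]
force: [-1.4, -6.9, -0.7]
grip_width: 0.2
```

Emit:
move_arm(series=[[[0,0,0],0,0.1],[[0,0,0],0,0.1],[[0,0,0],0,0.1],[[0,0,0],0,0.1],[[0,0,0],0,0.1]])

```text
time_s: 12.65
eef_pos: [505.3, -65.2, 96.7]
ee_rot: [0.0, 0.66, 0.752, -0.0]
force: [-0.4, -5.4, -0.2]
grip_width: 0.197
```

Run:
```python
from h import *
shift([507.4,-82.5,94.8],1.7007-np.pi/2); print(tof(ctrl.sense()["eef_pos"]))
c=cam("wrist");p,d=ctrl.capture("wrist"); a=p[160:230,270:360]
save("w11c.png",cv2.resize(a,None,fx=8,fy=8,interpolation=cv2.INTER_CUBIC))
```

```text
t 12.65 pos [505.29 -65.2   96.69] F [-0.43 -5.45 -0.19] g 0.197 tilt [ 0.0004 -0.0009] shift [-17.43  -0.15   1.9 ] yaw 0.02
[[71.38730537 -0.13636829 96.6884177 ]]
```

View pics/w11c.png

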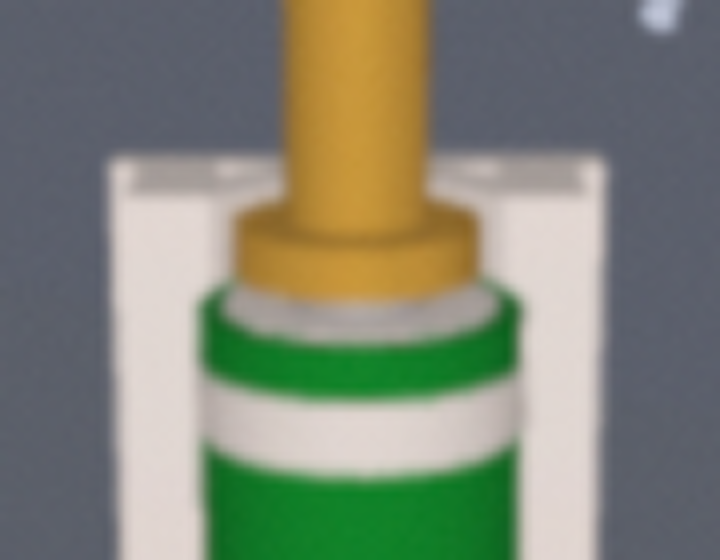

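Emit:
move_arm(series=[[[0,0,0],0,0.22],[[0,0,0],0,0.3],[[0,0,0],0,0.4],[[0,0,0],0,0.4],[[0,0,-30],0,0.4],[[0,0,-75],0,0.4],[[-30,0,-75],0,0.3],[[-60,0,-75],0,0],[[-60,0,-75],0,0]])

```text
time_s: 13.82
eef_pos: [513.0, -125.5, 171.6]
ee_rot: [0.0, 0.66, 0.751, 0.0]
force: [0.1, 1.2, 0.1]
grip_width: 0.001
```

Run:
```python
from h import *
import pickle
shift([507.4,-82.5,94.8],1.7007-np.pi/2); print(tof(ctrl.sense()["eef_pos"]))
c=cam("wrist");p,d=ctrl.capture("wrist"); save("w12.png",p); pickle.dump(c,open("w12.c","wb"))
```

```text
t 13.82 pos [ 513.02 -125.55  171.56] F [0.14 1.21 0.13] g 0.001 tilt [ 0.0003 -0.0002] shift [43.43 -0.1  76.75] yaw -0.11
[[1.05446219e+01 1.22841319e-02 1.71561611e+02]]
```

View pics/w12.png

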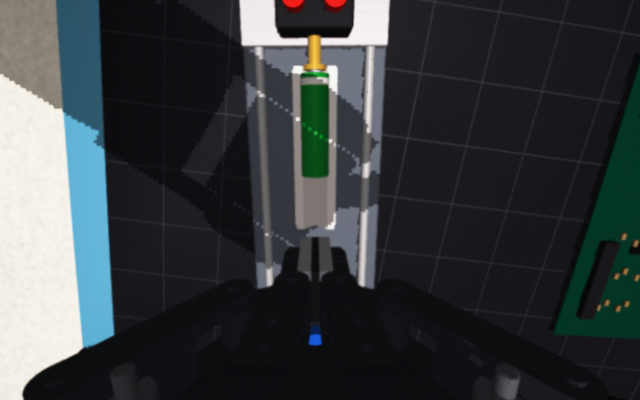

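Run:
```python
from h import *
import pickle
c=pickle.load(open("w12.c","rb"))
a=cv2.imread("pics/w12.png")[30:240,270:360]; cv2.imwrite("pics/w12c.png",cv2.resize(a,None,fx=4,fy=2.8,interpolation=cv2.INTER_CUBIC))
print("minus",tof(onz(c,[[315,177.5]],[33])+E0),"screw",tof(onz(c,[[315,69]],[33])+E0))
```

```text
minus [[35.08947105 -0.27376047 33.        ]] screw [[103.02361939  -0.42587565  33.        ]]
```

View pics/w12c.png

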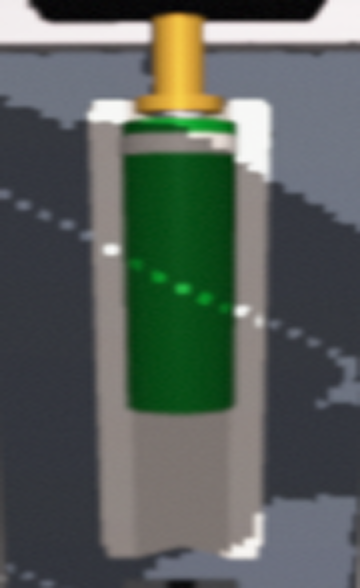

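Emit:
move_arm(series=[[[-40,0,0],0,0],[[-80,0,0],0,0],[[-115,0,0],0,0],[[-128,0,15],0,0],[[-128,0,35],0,0],[[-128,0,55],0,0],[[-128,0,64],0,0],[[-128,0,65],0,0],[[-128,0,65],0,0]])

```text
time_s: 15.0
eef_pos: [529.8, -250.9, 107.1]
ee_rot: [0.0, 0.659, 0.752, 0.0]
force: [-0.0, -0.3, -0.3]
grip_width: 0.001
```

Run:
```python
from h import *
shift([507.4,-82.5,94.8],1.7007-np.pi/2); print(tof(ctrl.sense()["eef_pos"]))
p,d=ctrl.capture("wrist"); save("w13.png",p)
p,d=ctrl.capture("scene"); a=p[150:230,220:345]
save("s13c.png",cv2.resize(a,None,fx=6,fy=6,interpolation=cv2.INTER_CUBIC))
```

```text
t 15.00 pos [ 529.84 -250.93  107.13] F [-0.04 -0.27 -0.3 ] g 0.001 tilt [ 0.0007 -0.0004] shift [169.92  -0.34  12.24] yaw 0.04
[[-115.96076281   -0.42435373  107.12687997]]
```

View pics/w13.png

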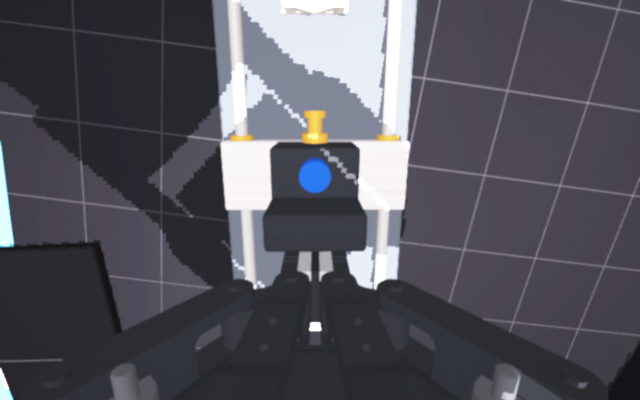

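View pics/s13c.png

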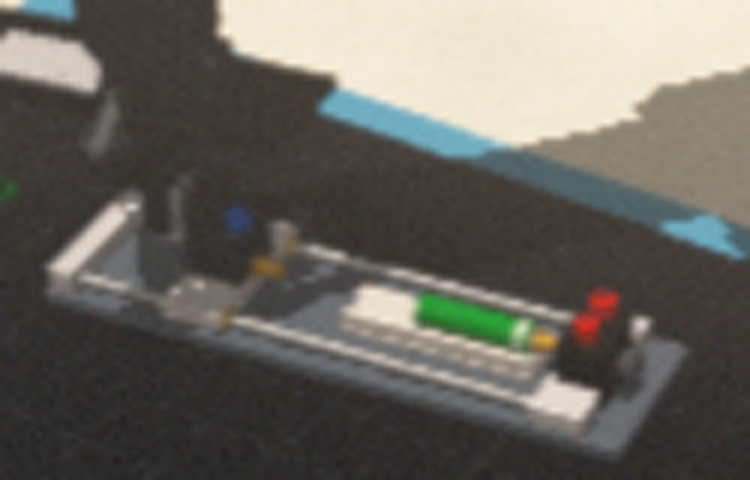

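Emit:
move_arm(series=[[[3,0,2],0,0],[[6,0,2],0,0],[[8,0,2],0,0],[[9,0,2],0,0],[[10,0,2],0,0],[[11,0,2],0,0],[[12,0,2],0,0],[[12,0,2],0,0]])

```text
time_s: 16.1
eef_pos: [528.1, -240.3, 104.8]
ee_rot: [0.001, 0.66, 0.752, -0.001]
force: [0.1, -7.6, -2.8]
grip_width: 0.002
```

Run:
```python
from h import *
import pickle
shift([507.4,-82.5,94.8],1.7007-np.pi/2); print(tof(ctrl.sense()["eef_pos"]))
c=cam("wrist");p,d=ctrl.capture("wrist"); save("w14.png",p[90:300,220:420]);pickle.dump(c,open("w14.c","wb"))
```

```text
t 16.10 pos [ 528.15 -240.31  104.8 ] F [ 0.08 -7.6  -2.78] g 0.002 tilt [ 0.0011 -0.0025] shift [ 1.5919e+02 -1.1000e-01  9.5800e+00] yaw 0.01
[[-105.20817946   -0.11901336  104.7991765 ]]
```

View pics/w14.png

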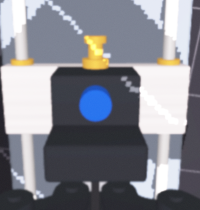

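Emit:
move_arm(series=[[[4,0,0],0,0],[[10,0,0],0,0],[[18,0,0],0,0],[[26,0,0],0,0],[[34,0,0],0,0],[[42,0,0],0,0],[[50,0,0],0,0],[[57,0,0],0,0],[[63,0,0],0,0],[[66,0,0],0,0]])

```text
time_s: 17.4
eef_pos: [519.5, -174.6, 104.9]
ee_rot: [0.001, 0.66, 0.752, -0.001]
force: [-1.1, -7.5, -2.5]
grip_width: -0.001
```

Emit:
move_arm(series=[[[2,0,0],0,0],[[4,0,0],0,0],[[6,0,0],0,0],[[6,0,0],0,0]])

```text
time_s: 17.9
eef_pos: [518.8, -168.7, 104.9]
ee_rot: [0.001, 0.66, 0.752, -0.001]
force: [-1.1, -8.1, -0.9]
grip_width: -0.001
```

Run:
```python
from h import *
import pickle
shift([507.4,-82.5,94.8],1.7007-np.pi/2); print(tof(ctrl.sense()["eef_pos"]))
c=cam("wrist");p,d=ctrl.capture("wrist"); a=p[10:200,260:370]; save("w15.png",cv2.resize(a,None,fx=5,fy=3,interpolation=cv2.INTER_CUBIC));pickle.dump(c,open("w15.c","wb"))
```

```text
t 17.90 pos [ 518.76 -168.74  104.85] F [-1.08 -8.05 -0.93] g -0.001 tilt [ 0.0008 -0.0021] shift [ 8.70e+01 -6.00e-02  9.86e+00] yaw 0.02
[[-3.30248015e+01 -8.20370390e-02  1.04852257e+02]]
```

View pics/w15.png

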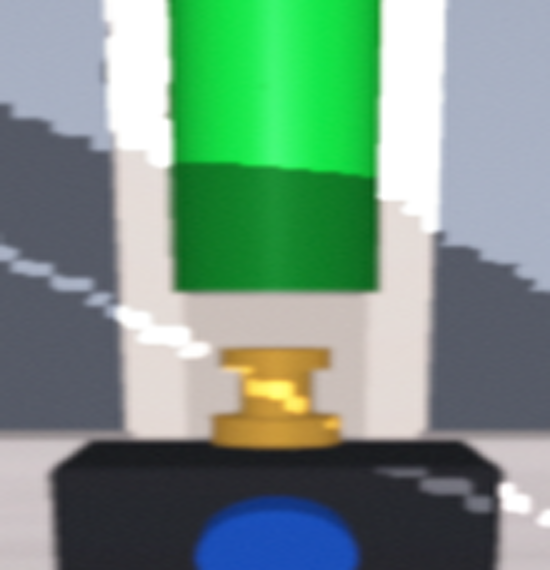

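Run:
```python
from h import *
import pickle
c=pickle.load(open("w15.c","rb"))
print(tof(onz(c,[[315,106.5],[315,126.1],[315,126.1]],[30,31,26])+E0))
```

```text
[[36.17093246 -0.23624214 30.        ]
 [27.80107559 -0.2348528  31.        ]
 [27.57404392 -0.24242742 26.        ]]
```

Emit:
move_arm(series=[[[1.5,0,0],0,0],[[3,0,0],0,0],[[4.5,0,0],0,0],[[6,0,0],0,0],[[7,0,0],0,0],[[7,0,0],0,0]])

```text
time_s: 18.7
eef_pos: [517.9, -161.9, 104.8]
ee_rot: [0.001, 0.66, 0.752, -0.001]
force: [-1.2, -7.0, -1.7]
grip_width: 0.002
```

Emit:
move_arm(series=[[[0.5,0,0],0,0],[[1,0,0],0,0],[[1,0,0],0,0]])

```text
time_s: 19.08
eef_pos: [517.7, -161.0, 104.8]
ee_rot: [0.001, 0.66, 0.752, -0.001]
force: [-0.6, -7.8, -2.1]
grip_width: -0.001
```

Run:
```python
from h import *
import pickle
shift([507.4,-82.5,94.8],1.7007-np.pi/2); print(tof(ctrl.sense()["eef_pos"]))
c=cam("wrist");p,d=ctrl.capture("wrist"); a=p[80:180,260:370]; save("w16.png",cv2.resize(a,None,fx=6,fy=6,interpolation=cv2.INTER_CUBIC));pickle.dump(c,open("w16.c","wb"))
```

```text
t 19.07 pos [ 517.73 -160.96  104.83] F [-0.57 -7.77 -2.06] g -0.001 tilt [ 0.0008 -0.0023] shift [ 7.916e+01 -6.000e-02  9.850e+00] yaw 0.02
[[-2.51850775e+01 -6.83111133e-02  1.04834420e+02]]
```

View pics/w16.png

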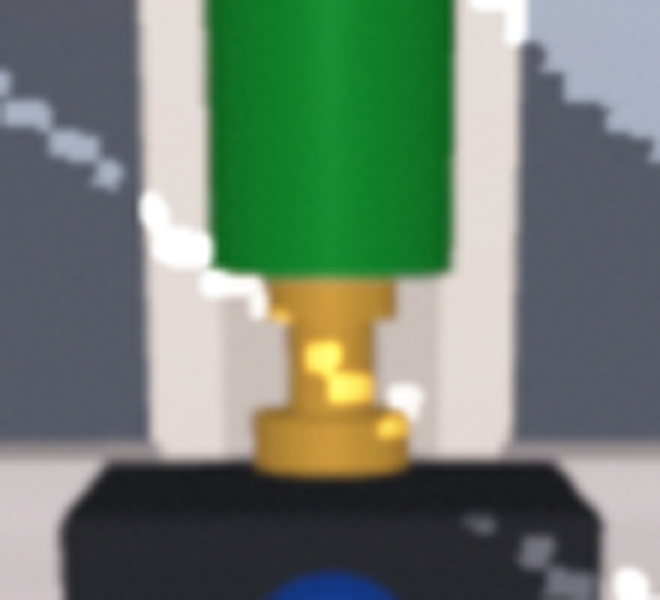

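Emit:
move_arm(series=[[[0.5,0,0],0,0],[[1,0,0],0,0],[[1,0,0],0,0],[[1,0,0],0,0]])

```text
time_s: 19.62
eef_pos: [517.6, -160.1, 104.9]
ee_rot: [0.001, 0.66, 0.752, -0.001]
force: [-1.6, -9.1, -1.6]
grip_width: 0.003
```

Emit:
move_arm(series=[[[0.5,0,0],0,0],[[1,0,0],0,0],[[1,0,0],0,0],[[1,0,0],0,0]])

```text
time_s: 20.12
eef_pos: [517.5, -159.3, 104.9]
ee_rot: [0.001, 0.66, 0.752, -0.001]
force: [-0.8, -9.8, -1.9]
grip_width: -0.003
```

Run:
```python
from h import *
import pickle
shift([507.4,-82.5,94.8],1.7007-np.pi/2); print(tof(ctrl.sense()["eef_pos"]))
c=cam("wrist");p,d=ctrl.capture("wrist"); a=p[80:180,260:370]; save("w17.png",cv2.resize(a,None,fx=6,fy=6,interpolation=cv2.INTER_CUBIC));pickle.dump(c,open("w17.c","wb"))
```

```text
t 20.12 pos [ 517.51 -159.28  104.87] F [-0.83 -9.85 -1.89] g -0.003 tilt [ 0.0011 -0.0027] shift [ 7.747e+01 -7.000e-02  9.850e+00] yaw 0.02
[[-2.34835970e+01 -6.95993754e-02  1.04873756e+02]]
```

View pics/w17.png

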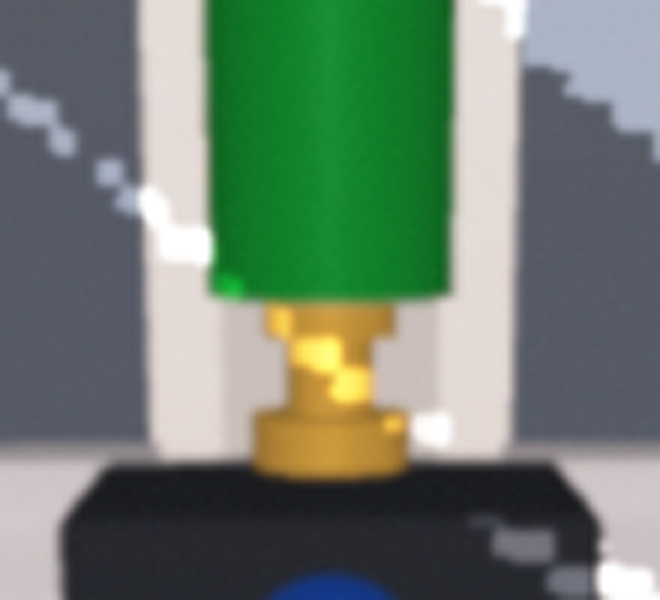

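Emit:
move_arm(series=[[[0.5,0,0],0,0],[[1,0,0],0,0],[[1.5,0,0],0,0],[[1.7,0,0],0,0],[[1.7,0,0],0,0],[[1.7,0,0],0,0]])

```text
time_s: 20.92
eef_pos: [517.4, -157.9, 105.0]
ee_rot: [0.002, 0.66, 0.752, -0.001]
force: [-0.4, -11.8, -2.3]
grip_width: 0.001
```

Run:
```python
from h import *
import pickle
shift([507.4,-82.5,94.8],1.7007-np.pi/2); print(tof(ctrl.sense()["eef_pos"]))
c=cam("wrist");p,d=ctrl.capture("wrist"); a=p[80:180,260:370]; save("w18.png",cv2.resize(a,None,fx=6,fy=6,interpolation=cv2.INTER_CUBIC));pickle.dump(c,open("w18.c","wb"))
```

```text
t 20.93 pos [ 517.37 -157.87  104.97] F [ -0.37 -11.76  -2.28] g 0.001 tilt [ 0.0014 -0.0033] shift [76.06 -0.12  9.9 ] yaw 0.01
[[-22.06645643  -0.11413681 104.96705428]]
```

View pics/w18.png

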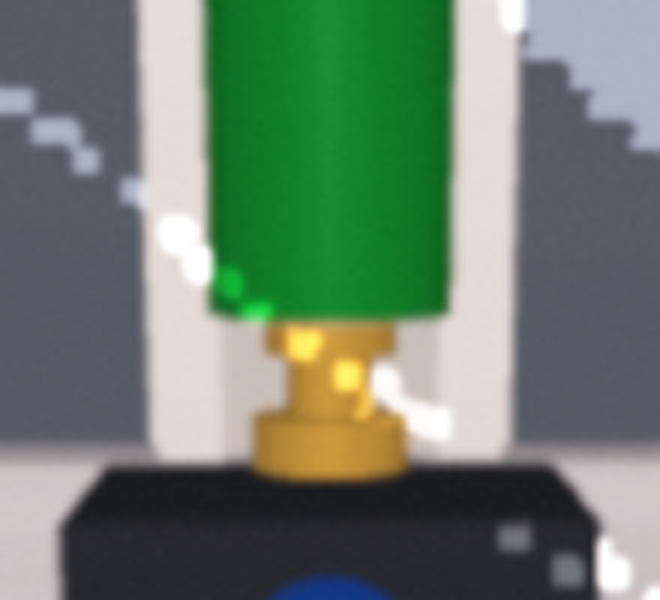

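Emit:
move_arm(series=[[[-1,0,0],0,0],[[-3,0,0],0,0],[[-8,0,0],0,0],[[-15,0,0],0,0],[[-20,0,0],0,0],[[-20,0,-30],0,0],[[-20,0,-70],0,0],[[-20,0,-90],0,0],[[-20,0,-90],0,0]])

```text
time_s: 22.1
eef_pos: [520.1, -176.5, 195.7]
ee_rot: [0.001, 0.66, 0.752, 0.0]
force: [0.0, -0.5, -0.1]
grip_width: -0.002
```

Run:
```python
from h import *
import pickle
shift([507.4,-82.5,94.8],1.7007-np.pi/2)
c=cam("wrist");p,d=ctrl.capture("wrist"); a=p[20:220,260:370]; save("w19.png",cv2.resize(a,None,fx=5,fy=3,interpolation=cv2.INTER_CUBIC));pickle.dump(c,open("w19.c","wb"))
p,d=ctrl.capture("scene"); a=p[150:230,220:345]
save("s19c.png",cv2.resize(a,None,fx=6,fy=6,interpolation=cv2.INTER_CUBIC))
```

```text
t 22.10 pos [ 520.14 -176.47  195.72] F [ 0.01 -0.52 -0.09] g -0.002 tilt [ 0.0024 -0.0014] shift [ 95.    -0.67 100.75] yaw 0.01
```

View pics/w19.png

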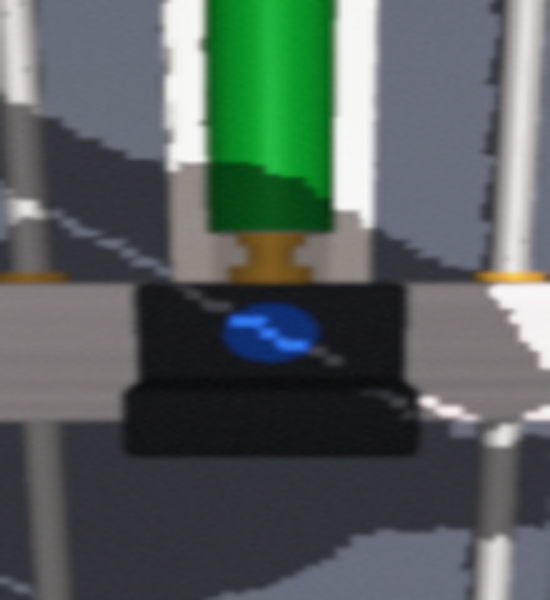

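View pics/s19c.png

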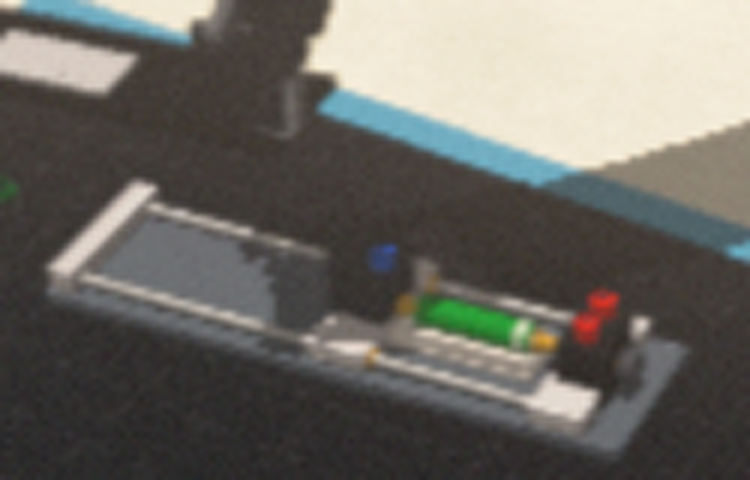

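Run:
```python
from h import *
shift([507.4,-82.5,94.8]); print(ctrl.finish_job())
```

```text
t 22.20 pos [ 519.46 -176.01  193.67] F [-0.68  0.66  0.13] g -0.004 tilt [-0.0011  0.0007] shift [94.21  0.27 98.95]
the job is handed in; nothing more can be done
None
```

The green cell is loaded and clamped between the two contacts, and I handed the job in at about 22 s. No verdict is reported.

- **Placing:** I took the cell from the rack's middle notch and laid it in the V-groove about 18 mm short of the screw. I opened the fingers so that it seated itself, then gripped it again at 25 N.
- **Pressing home:** I slid the cell up in small steps until the button met the screw, at about x = 103 mm of the fixture. The arm read 5.4 to 6.9 N along the groove for about 0.6 s, well under 15 N, and the close-up showed the button on the screw.
- **Clamping:** I pushed the carriage up with the closed fingers. The push force rose from 7.7 N (drag alone) to 11.8 N. That puts about 4 N on the plunger, pressed in about 2.9 mm; the picture gave the same depth.
- **Last checks:** After backing off, the tool force read below 1 N. Pictures from two cameras showed the cell lying in the groove between the two contacts, with the plunger still pressed in. No bystander or other cell was touched on purpose, but I did not re-measure them.
- **Disagreements:** The wrist camera's calibration was about 1.6 mm off in x and 0.6 mm in y. I corrected for that, and the grasp and placing pictures agreed with the corrected values. When the cell was first lowered it touched the groove about 1.7 mm higher than I had calculated. Opening the fingers let it settle.

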